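Rack the edge-banded sample strips by decor

TASK

Move the four freshly banded sample strips from the roller outfeed to the checking rack, each lying flat between the corner pieces of the bay whose swatch has its colour. Work from light to dark so that no dark dust gets onto the pale faces: first white, then oak, then green, navy last. Set each strip down gently, never dropping it, and do not disturb the cleaner bottle or the coil of edge band.

Things in the scene. Friction and masses are not known exactly. Their poses are not given: they have to be found in the camera images.
- board_white: loose white faced chipboard strip, 110 x 45 x 18 mm, about 65 g, lying flat across the black rollers of the outfeed (roller tops 40 mm above the table). Origin: centre of its underside; x along the 110 mm, y along the 45 mm, z up. Strips lie about 92 mm apart, in any order
- board_oak: loose oak (light brown) faced chipboard strip, 110 x 45 x 18 mm, about 65 g, lying flat across the black rollers of the outfeed (roller tops 40 mm above the table). Origin: centre of its underside; x along the 110 mm, y along the 45 mm, z up. Strips lie about 92 mm apart, in any order
- board_green: loose green faced chipboard strip, 110 x 45 x 18 mm, about 65 g, lying flat across the black rollers of the outfeed (roller tops 40 mm above the table). Origin: centre of its underside; x along the 110 mm, y along the 45 mm, z up. Strips lie about 92 mm apart, in any order
- board_navy: loose navy blue faced chipboard strip, 110 x 45 x 18 mm, about 65 g, lying flat across the black rollers of the outfeed (roller tops 40 mm above the table). Origin: centre of its underside; x along the 110 mm, y along the 45 mm, z up. Strips lie about 92 mm apart, in any order
- bay_white: fixed grey bay marked by a swatch in white (28 x 66 mm, centre 88 mm along +x). Four black corner pieces, 10 mm above its floor, leave 130 x 65 mm between them; 100 mm of each long side is open. Origin: under the seat's centre; the floor, where a strip's underside comes to rest, is 10 mm above it. x along the bay to the swatch, z up. Bays 92 mm apart, any order
- bay_oak: fixed grey bay marked by a swatch in oak (light brown) (28 x 66 mm, centre 88 mm along +x). Four black corner pieces, 10 mm above its floor, leave 130 x 65 mm between them; 100 mm of each long side is open. Origin: under the seat's centre; the floor, where a strip's underside comes to rest, is 10 mm above it. x along the bay to the swatch, z up. Bays 92 mm apart, any order
- bay_green: fixed grey bay marked by a swatch in green (28 x 66 mm, centre 88 mm along +x). Four black corner pieces, 10 mm above its floor, leave 130 x 65 mm between them; 100 mm of each long side is open. Origin: under the seat's centre; the floor, where a strip's underside comes to rest, is 10 mm above it. x along the bay to the swatch, z up. Bays 92 mm apart, any order
- bay_navy: fixed grey bay marked by a swatch in navy blue (28 x 66 mm, centre 88 mm along +x). Four black corner pieces, 10 mm above its floor, leave 130 x 65 mm between them; 100 mm of each long side is open. Origin: under the seat's centre; the floor, where a strip's underside comes to rest, is 10 mm above it. x along the bay to the swatch, z up. Bays 92 mm apart, any order
- cleaner: bystander: white cleaner bottle with a red cap and blue label, 60 mm across, 170 mm tall, standing loose beside the work. Origin: centre of its underside
- coil: bystander: loose coil of chipboard-coloured edge band lying flat, 90 mm across, 23 mm high. Origin: centre of its underside
There are look-alikes about, which are no part of the job. Leave any red look-alike of the board_white alone. Several things have the shape of the board_green; the one meant has the colours described above.

How it is judged:
By the outcome, as a careful person would: the job done as asked, in the order asked, and still so for the second after the job is handed in, with the robot touching nothing.
It also fails if it takes over 80 s, if anything falls off the work surface, if the arm or the gripper's body presses on something with over 40 N, if the wrist force passes 120 N, or if a joint passes its speed limit or range.

ROBOT

A 6-joint arm with a two-finger parallel gripper is mounted at the origin on the work surface. World frame = base frame: x ahead of the robot, y to its left, z up, the work surface at z = 0. Lengths are in m, angles in degrees, forces in N, time in s.
With the tool pointing down it reaches from about 0.4 to 0.825 m from the base axis. Payload 7 kg.
Tool frame: the origin (TCP) lies between the finger pads; the fingertips stand 19 mm ahead of it and the grasp point (between the pads) is the TCP (r.finger_overhang is the distance from the TCP to the fingertips, in m); z points along the fingers, y is the direction in which the jaws open and shut (so a half turn about z gives the same grasp; the last joint's range is limited). The gripper opens to 88 mm and grips with 3 to 60 N. Pads are 19 mm wide; open, the fingers measure 130 mm over their backs; the gripper's body (78 mm by 193 mm) begins 47 mm behind the grasp point.
Start: joints at [80.678, 20.546, 0.682, 0, -70.136, -16.507], TCP at [0.294, 0.608, 0.246] pointing down, gripper open.
Joint ranges: [-176.03, 176.03], [-82.01, 121.73], [-58.28, 71.71], [-173.87, 95.51], [-174.79, -0.11], [-173.66, 173.66]. Speed limits (degrees/s): [136.94, 136.94, 172.46, 180, 180, 180].

INTERFACE

Orientations are given as [roll, pitch, yaw] about the fixed x, y, z axes, in that order (R = Rz(yaw) Ry(pitch) Rx(roll)).
In Python, from plant import r, optics gives the robot as it stands. The module is installed in compiled form; this text tells all that it offers.
- The arm moves only by the tool step_arm, never from a script. Its argument "increments" is a list of rows, each an object of numbers: "tx", "ty", "tz": the shift along the world's x, y, z in mm; "ax", "ay", "az": the turn, a rotation vector about the world's x, y, z in degrees; "claw": the gripper command: -1 is shut, 1 is fully open, values between are in proportion. In form: [{"tx": .., "ty": .., "tz": .., "ax": .., "ay": .., "az": .., "claw": ..}, ...]. A call has 1 to 12 rows; each row shifts and turns the commanded pose from where the row before left it; what a row does not reach is not made up. A row lasts 1/10 s, in which the tool goes at most 50 mm and 8.59 degrees, less where a joint would pass 70% of its speed; a pose out of reach is approached as far as the arm can. A call with a gripper value outside its range is refused whole. The fingers move at their own pace and stop on an object; "newtons" is the grip in N (left out, the last holds). Time passes only in rows, so rows that do not move let the fingers close. It gives the time, the measured TCP pose, the force and the opening at its end, in the units of the state.
- r.get_state(): the state, without advancing time (a new reading comes with each control period).
- optics.capture(name): name is "scene" or "side" or "wrist"; returns a dict with "image" (400x640x3 uint8, blue, green, red), "depth" (400x640 float32, m along the optical axis (not along the pixel's ray), 0 where there is no reading), "fx", "fy", "cx", "cy" (pixels), "distortion" ([k1, k2, p1, p2, k3] as OpenCV has them; the pictures are not rectified), "R" (3x3) and "t" (3): a world point X has camera coordinates R X + t. Camera axes: x right, y down, z forward; pixel columns grow to the right and rows downward; lengths in m; the calibration is good to about 2 mm. A picture is of the moment at which its call begins.
- r.close_job(): hands the job in, once; it reports no verdict.
The state is a dict: "time_s": time; "joints": joint angles; "qd": joint speeds; "joint_torque": joint torques, N m; "tcp_pos": TCP position; "eef_rot": TCP orientation; "contact_force": force on the tool from outside, world axes, zero at the start; "moment": the same for the moment, N m; "gripper_width": finger opening in m.
Only numpy, scipy, OpenCV 4.12 (cv2) and the standard library are available. Lean on these libraries where they do the work, as an engineer would, in place of code of your own. Each camera call takes 0.05 s, during which the arm holds its last target. There are 200 camera calls.

## Working session

There is one attempt and no reset: what is moved stays moved. The work goes in short steps, Python scripts to look and compute and a tool call to move; the robot and the scene stay as the last step left them, time stands still between calls to the robot, and variables do not carry over. Pictures are saved under pics/ and viewed, about 12 in all and at most 16, crops included, and the job is handed in when it is done.

Besides the shell and the picture viewer there is one more tool, called after "Call:" by a JSON object that holds its "api" and its "payload", one argument or row to a line. step_arm: Moves the arm, as the interface text tells. Its arguments: {"type":"object","properties":{"increments":{"type":"array","items":{"type":"object","properties":{"tx":{"type":"number"},"ty":{"type":"number"},"tz":{"type":"number"},"ax":{"type":"number"},"ay":{"type":"number"},"az":{"type":"number"},"claw":{"type":"number"}}}},"newtons":{"type":"number"}},"required":["increments"]}

```bash
mkdir -p pics
cat > h.py <<'E'
import numpy as np, cv2
from plant import r, optics
def cap(n,f=None):
    c=optics.capture(n)
    if f: cv2.imwrite('pics/'+f,c['image'])
    return c
def K(c): return np.array([[c['fx'],0,c['cx']],[0,c['fy'],c['cy']],[0,0,1.]])
def ray(c,px,z):
    p=cv2.undistortPoints(np.array(px,float).reshape(-1,1,2),K(c),np.array(c['distortion'],float)).reshape(-1,2)
    R=np.array(c['R']);t=np.array(c['t']);o=-R.T@t
    d=np.c_[p,np.ones(len(p))]@R
    return o+d*((z-o[2])/d[:,2])[:,None]
def pix(c,X):
    return cv2.projectPoints(np.array(X,float).reshape(-1,1,3),cv2.Rodrigues(np.array(c['R']))[0],np.array(c['t'],float),K(c),np.array(c['distortion'],float))[0].reshape(-1,2)
E
python3 - <<'E'
from h import *
print(r.get_state())
for n in("scene","side","wrist"):
    c=cap(n,n+'0.png');R=np.array(c['R']);print(n,-R.T@np.array(c['t']),R[2],c['fx'])
E
```

```text
{'time_s': 0.0, 'joints': array([ 8.06777925e+01,  2.05925248e+01,  6.32013128e-01, -1.85195228e-02,
       -7.01355320e+01, -1.65074473e+01]), 'qd': array([ 0.01952107,  0.00147808, -0.0309279 ,  0.04482809, -0.06723383,
        0.01316219]), 'joint_torque': array([ 8.55449780e-04, -5.82713163e+01,  2.93062466e+01,  6.99744925e+00,
        7.11334185e-03, -1.50826386e-04]), 'tcp_pos': array([0.29391931, 0.60712958, 0.24460202]), 'eef_rot': array([ 1.79902968e+02, -1.06005347e-02, -2.58359532e+01]), 'contact_force': array([ 0.37695204,  0.29979354, -0.76358334]), 'moment': array([ 0.00888086, -0.03803   , -0.00620167]), 'gripper_width': 0.08776906053941304}
scene [ 0.78949243 -0.42085379  0.78025319] [-0.29869681  0.49856251 -0.81376633] 387.5301810772311
side [ 0.22534957 -0.66442999  0.48328592] [ 0.32044381  0.80011389 -0.50708335] 363.1556024220514
wrist [0.36668495 0.57109502 0.38356154] [-0.26694921  0.12662511 -0.95535554] 280.37247129784873
```

View pics/scene0.png

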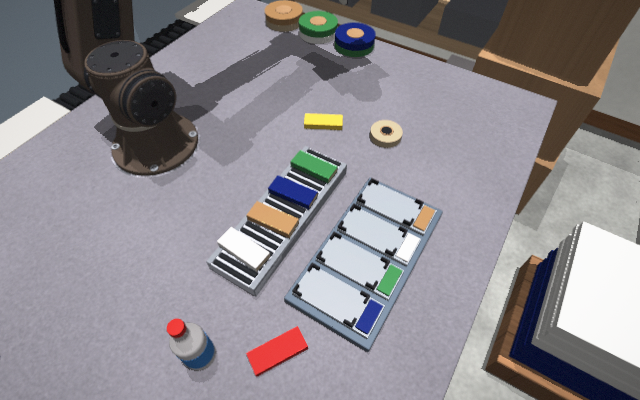

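View pics/wrist0.png

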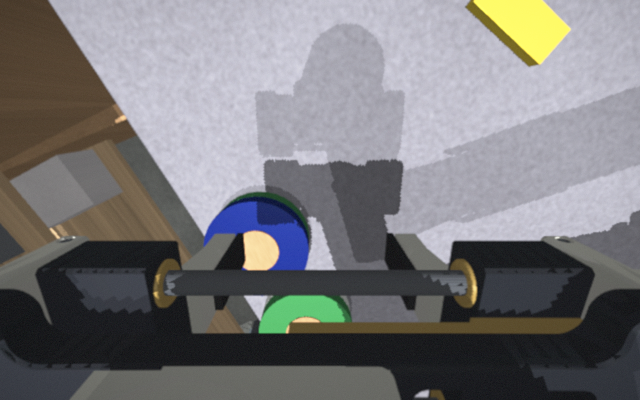

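View pics/side0.png

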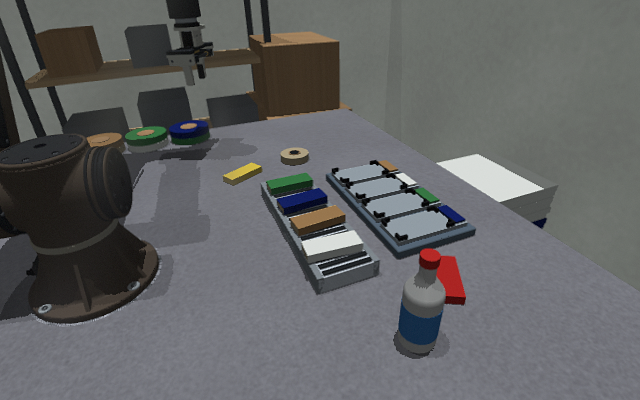

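Scene: strips are white (244,247), oak (272,219), navy (293,191), green (314,165). The bays by swatch are oak (424,217), white (408,247), green (389,281), navy (370,316). The look-alikes are red (277,350) and yellow (323,121), and the bottle and coil stand apart. Next I measure, using depth to isolate the top faces.

```bash
cat >> h.py <<'E'
def cloud(c):
    h,w=c['depth'].shape
    u=np.stack(np.meshgrid(np.arange(w),np.arange(h)),-1).reshape(-1,1,2).astype(float)
    p=cv2.undistortPoints(u,K(c),np.array(c['distortion'],float)).reshape(-1,2)
    d=c['depth'].reshape(-1,1)
    return ((np.c_[p,np.ones(len(p))]*d-np.array(c['t']))@np.array(c['R'])).reshape(h,w,3)
def masks(c):
    H,S,V=[a.astype(int) for a in cv2.split(cv2.cvtColor(c['image'],cv2.COLOR_BGR2HSV))]
    return dict(white=(S<25)&(V>205),oak=(abs(H-13)<6)&(S>90)&(V>120),green=(abs(H-62)<14)&(S>110),navy=(abs(H-117)<8)&(S>150))
def rect(P):
    (x,y),(w,h),a=cv2.minAreaRect((P[:,:2]*1000).astype(np.float32))
    if w<h: w,h,a=h,w,a+90
    return np.round([x,y,w,h,(a+90)%180-90],1)
def find(c,zlo,zhi,box,minpix=60):
    W=cloud(c);out={}
    B=(W[...,0]>box[0])&(W[...,0]<box[1])&(W[...,1]>box[2])&(W[...,1]<box[3])&(W[...,2]>zlo)&(W[...,2]<zhi)
    for k,m in masks(c).items():
        M=cv2.morphologyEx((m&B).astype(np.uint8),cv2.MORPH_OPEN,np.ones((3,3)))
        n,L,s,cen=cv2.connectedComponentsWithStats(M)
        for i in range(1,n):
            if s[i,4]>minpix:
                P=W[L==i]; z=np.median(P[:,2])
                v,u=np.nonzero(L==i)
                Q=ray(c,np.c_[u,v],z)
                out.setdefault(k,[]).append((cen[i].round(),s[i,4],round(z,4),rect(Q)))
    return out
E
python3 - <<'E'
from h import *
for n in("scene",):
    c=cap(n);W=cloud(c)
    for p in [(244,247),(408,247),(390,205),(330,295),(424,217),(277,350),(386,133),(190,345),(178,327)]: print(p,W[p[1],p[0]].round(3))
    print('boards')
    for k,v in find(c,.05,.07,(.2,.9,-.5,.6)).items(): print(k,v)
    print('low')
    for k,v in find(c,.0,.03,(.2,.95,-.5,.6)).items(): print(k,v)
    im=cv2.resize(c['image'][130:380,200:460],None,fx=2.3,fy=2.3,interpolation=cv2.INTER_CUBIC);cv2.imwrite('pics/crop.png',im)
E
```

```text
(244, 247) [ 0.443 -0.154  0.057]
(408, 247) [0.74  0.042 0.036]
(390, 205) [0.656 0.129 0.031]
(330, 295) [ 0.649 -0.141  0.029]
(424, 217) [0.739 0.136 0.035]
(277, 350) [ 0.617 -0.285  0.016]
(386, 133) [0.539 0.353 0.023]
(190, 345) [ 0.512 -0.374  0.121]
(178, 327) [ 0.498 -0.366  0.171]
boards
white [(array([243., 247.]), np.int32(971), np.float64(0.0578), array([ 439.8, -154.8,  110.3,   45.9,   -3.9]))]
oak [(array([272., 217.]), np.int32(798), np.float64(0.0577), array([449.3, -59.6, 110.4,  46.5,   4.9]))]
green [(array([313., 165.]), np.int32(605), np.float64(0.0575), array([4.444e+02, 1.198e+02, 1.077e+02, 4.830e+01, 4.000e-01]))]
navy [(array([292., 190.]), np.int32(694), np.float64(0.0577), array([445. ,  26.2, 108.8,  48.2,   2.8]))]
low
```

View pics/crop.png

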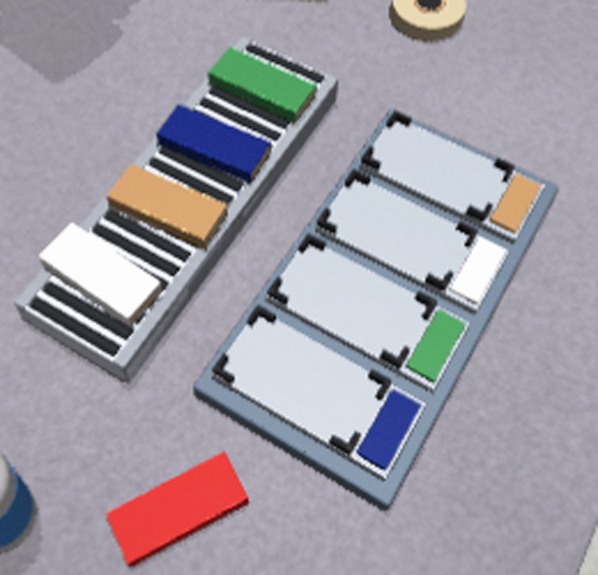

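The enlarged crop confirms the four strips by colour: white, oak, navy and green from bottom-left to upper-right. The red and yellow pieces are off the outfeed and not part of the job. Now the bay swatches, floors and corner pieces.

Run:
```python
from h import *
c=cap("scene");W=cloud(c)
for k,v in find(c,.028,.045,(.69,.8,-.25,.25)).items(): print(k,v)
H,S,V=[a.astype(int) for a in cv2.split(cv2.cvtColor(c['image'],cv2.COLOR_BGR2HSV))]
B=(W[...,0]>.55)&(W[...,0]<.8)&(W[...,1]>-.3)&(W[...,1]<.25)&(W[...,2]>.02)&(W[...,2]<.05)
f=B&(S<35)&(V>170)
n,L,s,cen=cv2.connectedComponentsWithStats(cv2.morphologyEx(f.astype(np.uint8),cv2.MORPH_OPEN,np.ones((3,3))))
for i in range(1,n):
    if s[i,4]>300:
        v,u=np.nonzero(L==i);z=np.median(W[L==i][:,2]);print('floor',cen[i].round(),s[i,4],z.round(4),rect(ray(c,np.c_[u,v],z)))
b=B&(V<60)&~masks(c)['navy']
n,L,s,cen=cv2.connectedComponentsWithStats(b.astype(np.uint8))
for i in range(1,n):
    if s[i,4]>15: print('corner',cen[i].round(),s[i,4],np.median(W[L==i],0).round(3))
```

```text
white [(array([411., 210.]), np.int32(156), np.float64(0.0298), array([706.1, 144.4,  50.4,  32.1,  89.7])), (array([402., 244.]), np.int32(576), np.float64(0.0331), array([722.6,  44.5,  68.6,  64.6, -89.2])), (array([375., 271.]), np.int32(263), np.float64(0.03), array([705.9, -45.2,  66.2,  31.6,  89.3])), (array([354., 308.]), np.int32(301), np.float64(0.0298), array([ 706. , -137.2,   67.8,   31.6,   89.8]))]
oak [(array([423., 218.]), np.int32(264), np.float64(0.0345), array([738.8, 134.8,  64.6,  27.2,  88.7]))]
green [(array([389., 280.]), np.int32(360), np.float64(0.0345), array([737.8, -49.1,  64.8,  26.2,  89.7]))]
navy [(array([368., 317.]), np.int32(422), np.float64(0.0346), array([ 737. , -140.6,   64.9,   26.5,  -89.4]))]
floor [390. 203.] 1345 0.0296 [ 6.521e+02  1.363e+02  1.440e+02  7.680e+01 -2.000e-01]
floor [380. 234.] 1988 0.03 [ 6.676e+02  4.420e+01  1.759e+02  7.660e+01 -2.000e-01]
floor [353. 261.] 1832 0.0298 [ 6.506e+02 -4.720e+01  1.432e+02  7.600e+01 -3.000e-01]
floor [331. 295.] 2180 0.0297 [ 6.503e+02 -1.387e+02  1.430e+02  7.660e+01 -3.000e-01]
corner [373. 182.] 34 [0.588 0.17  0.036]
corner [360. 199.] 33 [0.588 0.102 0.037]
corner [419. 203.] 30 [0.713 0.17  0.037]
corner [355. 207.] 36 [0.588 0.078 0.036]
corner [407. 222.] 34 [0.712 0.1   0.036]
corner [341. 226.] 34 [0.587 0.009 0.038]
corner [403. 231.] 34 [0.712 0.078 0.038]
corner [335. 236.] 38 [ 0.586 -0.014  0.037]
corner [390. 252.] 39 [0.713 0.009 0.036]
corner [320. 257.] 36 [ 0.587 -0.082  0.038]
corner [385. 262.] 39 [ 0.714 -0.015  0.038]
corner [313. 267.] 41 [ 0.585 -0.106  0.038]
corner [371. 286.] 37 [ 0.713 -0.084  0.038]
corner [297. 290.] 39 [ 0.585 -0.174  0.039]
corner [365. 296.] 42 [ 0.714 -0.106  0.039]
corner [348. 323.] 25 [ 0.709 -0.176  0.038]
```

Bays: floor z is about 0.030, centre x is 0.650, yaw is about 0. Bay y values are oak 0.135, white 0.044, green -0.048 and navy -0.140. Moving toward the white strip.

Call:
{"api": "step_arm", "payload": {
  "increments": [
    {"tx": 10, "ty": -20, "az": 2, "claw": 0.5},
    {"tx": 25, "ty": -40, "tz": -5, "az": 2, "claw": 0.5},
    {"tx": 25, "ty": -40, "tz": -5, "az": 2, "claw": 0.5},
    {"tx": 25, "ty": -40, "tz": -5, "az": 2, "claw": 0.5},
    {"tx": 25, "ty": -40, "tz": -5, "az": 2, "claw": 0.5},
    {"tx": 25, "ty": -40, "tz": -5, "az": 2, "claw": 0.5},
    {"tx": 25, "ty": -40, "tz": -5, "az": 2, "claw": 0.5},
    {"tx": 25, "ty": -40, "tz": -5, "az": 2, "claw": 0.5},
    {"tx": 20, "ty": -45, "tz": -5, "az": 2, "claw": 0.5},
    {"tx": 10, "ty": -45, "tz": -5, "az": 2, "claw": 0.5},
    {"tx": 0, "ty": -45, "tz": -5, "az": 2, "claw": 0.5},
    {"tx": -10, "ty": -45, "tz": 0, "az": 0, "claw": 0.5}
  ],
  "newtons": 20
}}

```text
$.increments[0]: bad value
```

Call:
{"api": "step_arm", "payload": {
  "increments": [
    {"tx": 10, "ty": -20, "tz": 0, "ax": 0, "ay": 0, "az": 2, "claw": 0.5}
  ],
  "newtons": 20
}}

```text
time_s: 0.35
tcp_pos: [0.3034, 0.5887, 0.2447]
eef_rot: [180.0, -0.0, -23.7]
contact_force: [-0.7, -0.6, -0.3]
gripper_width: 0.0834
```

Call:
{"api": "step_arm", "payload": {
  "increments": [
    {"tx": 25, "ty": -40, "tz": -5, "ax": 0, "ay": 0, "az": 2, "claw": 0.5},
    {"tx": 25, "ty": -40, "tz": -5, "ax": 0, "ay": 0, "az": 2, "claw": 0.5},
    {"tx": 25, "ty": -40, "tz": -5, "ax": 0, "ay": 0, "az": 2, "claw": 0.5},
    {"tx": 25, "ty": -40, "tz": -5, "ax": 0, "ay": 0, "az": 2, "claw": 0.5},
    {"tx": 25, "ty": -40, "tz": -5, "ax": 0, "ay": 0, "az": 2, "claw": 0.5},
    {"tx": 25, "ty": -40, "tz": -5, "ax": 0, "ay": 0, "az": 2, "claw": 0.5},
    {"tx": 20, "ty": -45, "tz": -5, "ax": 0, "ay": 0, "az": 2, "claw": 0.5},
    {"tx": 10, "ty": -45, "tz": -5, "ax": 0, "ay": 0, "az": 2, "claw": 0.5},
    {"tx": 0, "ty": -45, "tz": -5, "ax": 0, "ay": 0, "az": 2, "claw": 0.5},
    {"tx": -10, "ty": -45, "tz": 0, "ax": 0, "ay": 0, "az": 2, "claw": 0.5},
    {"tx": -10, "ty": -45, "tz": 0, "ax": 0, "ay": 0, "az": 0, "claw": 0.5},
    {"tx": -10, "ty": -45, "tz": 0, "ax": 0, "ay": 0, "az": 0, "claw": 0.5}
  ]
}}

```text
time_s: 1.55
tcp_pos: [0.4534, 0.0758, 0.2006]
eef_rot: [-180.0, -0.0, -3.8]
contact_force: [0.8, -0.7, 0.8]
gripper_width: 0.066
```

Call:
{"api": "step_arm", "payload": {
  "increments": [
    {"tx": -3, "ty": -45, "tz": 0, "ax": 0, "ay": 0, "az": 0, "claw": 0.5},
    {"tx": -3, "ty": -45, "tz": 0, "ax": 0, "ay": 0, "az": 0, "claw": 0.5},
    {"tx": -3, "ty": -45, "tz": 0, "ax": 0, "ay": 0, "az": 0, "claw": 0.5},
    {"tx": -2, "ty": -45, "tz": 0, "ax": 0, "ay": 0, "az": 0, "claw": 0.5},
    {"tx": -2, "ty": -35, "tz": -20, "ax": 0, "ay": 0, "az": 0, "claw": 0.5},
    {"tx": 0, "ty": -16, "tz": -30, "ax": 0, "ay": 0, "az": 0, "claw": 0.5},
    {"tx": 0, "ty": 0, "tz": -30, "ax": 0, "ay": 0, "az": 0, "claw": 0.5},
    {"tx": 0, "ty": 0, "tz": 0, "ax": 0, "ay": 0, "az": 0, "claw": 0.5}
  ]
}}

```text
time_s: 2.35
tcp_pos: [0.4382, -0.1541, 0.1174]
eef_rot: [180.0, 0.4, -4.0]
contact_force: [0.4, -0.7, -0.0]
gripper_width: 0.066
```

Run:
```python
from h import *
s=r.get_state();print(s['tcp_pos'],s['eef_rot'],s['joints'])
c=cap("wrist","w1.png")
for k,v in find(c,.05,.07,(.3,.55,-.3,.2)).items(): print(k,v)
```

```text
[ 0.4381926  -0.15408781  0.11742359] [179.98711318   0.38798388  -3.96692724] [ 4.97418180e+00  8.39056311e+00 -3.48077529e+01 -6.48460421e-02
 -4.71869746e+01  8.11031644e+01]
white [(array([314., 169.]), np.int32(2972), np.float64(0.0576), array([ 477.4, -158.3,   45. ,   35.8,   86.1]))]
oak [(array([174., 183.]), np.int32(4637), np.float64(0.0575), array([469. , -58.9,  69.5,  45.3,   4.8]))]
navy [(array([ 66., 200.]), np.int32(5701), np.float64(0.0572), array([460.7,  26.7,  77. ,  51.5,   4.1]))]
```

View pics/w1.png

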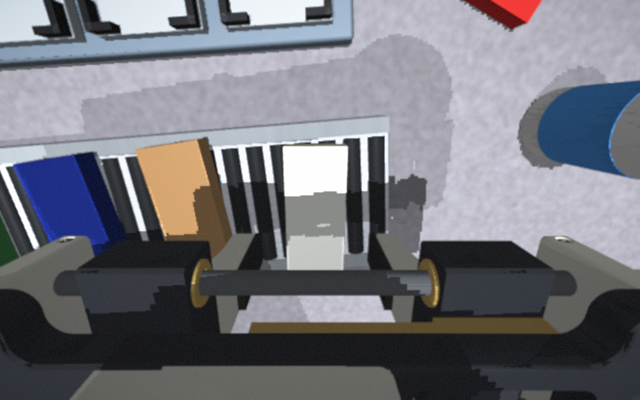

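The white strip lies centred between the open fingers (about 315,200), with oak clear at 180,190. Wrist and scene measurements agree within 1–2 mm. Descending.

Call:
{"api": "step_arm", "payload": {
  "increments": [
    {"tx": 1, "ty": -1.5, "tz": -20, "ax": 0, "ay": 0, "az": 0, "claw": 0.5},
    {"tx": 0, "ty": 0, "tz": -20, "ax": 0, "ay": 0, "az": 0, "claw": 0.5},
    {"tx": 0, "ty": 0, "tz": -15, "ax": 0, "ay": 0, "az": 0, "claw": 0.5},
    {"tx": 0, "ty": 0, "tz": 0, "ax": 0, "ay": 0, "az": 0, "claw": 0.5}
  ]
}}

```text
time_s: 2.8
tcp_pos: [0.4422, -0.1545, 0.0657]
eef_rot: [180.0, 0.1, -3.8]
contact_force: [1.1, 0.5, 0.6]
gripper_width: 0.0655
```

Call:
{"api": "step_arm", "payload": {
  "increments": [
    {"tx": -1, "ty": -1, "tz": -3, "ax": 0, "ay": 0, "az": 0, "claw": 0.5},
    {"tx": 0, "ty": 0, "tz": 0, "ax": 0, "ay": 0, "az": 0, "claw": -1},
    {"tx": 0, "ty": 0, "tz": 0, "ax": 0, "ay": 0, "az": 0, "claw": -1},
    {"tx": 0, "ty": 0, "tz": 0, "ax": 0, "ay": 0, "az": 0, "claw": -1},
    {"tx": 0, "ty": 0, "tz": 0, "ax": 0, "ay": 0, "az": 0, "claw": -1},
    {"tx": 0, "ty": 0, "tz": 0, "ax": 0, "ay": 0, "az": 0, "claw": -1},
    {"tx": 0, "ty": 0, "tz": 0, "ax": 0, "ay": 0, "az": 0, "claw": -1},
    {"tx": 0, "ty": 0, "tz": 0, "ax": 0, "ay": 0, "az": 0, "claw": -1}
  ],
  "newtons": 20
}}

```text
time_s: 3.6
tcp_pos: [0.4415, -0.1559, 0.0632]
eef_rot: [-180.0, -0.1, -3.8]
contact_force: [-1.4, 2.0, 7.0]
gripper_width: 0.0446
```

Call:
{"api": "step_arm", "payload": {
  "increments": [
    {"tx": 0, "ty": 0, "tz": 15, "ax": 0, "ay": 0, "az": 0, "claw": -1},
    {"tx": 0, "ty": 0, "tz": 25, "ax": 0, "ay": 0, "az": 0, "claw": -1},
    {"tx": 5, "ty": 5, "tz": 25, "ax": 0, "ay": 0, "az": 0.5, "claw": -1},
    {"tx": 18, "ty": 16, "tz": 0, "ax": 0, "ay": 0, "az": 1, "claw": -1},
    {"tx": 30, "ty": 28, "tz": 0, "ax": 0, "ay": 0, "az": 1, "claw": -1},
    {"tx": 30, "ty": 30, "tz": 0, "ax": 0, "ay": 0, "az": 1, "claw": -1},
    {"tx": 30, "ty": 30, "tz": 0, "ax": 0, "ay": 0, "az": 0, "claw": -1},
    {"tx": 30, "ty": 30, "tz": 0, "ax": 0, "ay": 0, "az": 0, "claw": -1},
    {"tx": 30, "ty": 30, "tz": 0, "ax": 0, "ay": 0, "az": 0, "claw": -1},
    {"tx": 24, "ty": 20, "tz": 0, "ax": 0, "ay": 0, "az": 0, "claw": -1},
    {"tx": 12, "ty": 11, "tz": -15, "ax": 0, "ay": 0, "az": 0, "claw": -1},
    {"tx": 0, "ty": 0, "tz": -15, "ax": 0, "ay": 0, "az": 0, "claw": -1}
  ]
}}

```text
time_s: 4.8
tcp_pos: [0.6519, 0.0458, 0.0968]
eef_rot: [-180.0, -0.1, -0.2]
contact_force: [0.2, -0.8, -0.1]
gripper_width: 0.0447
```

Run:
```python
from h import *
s=r.get_state();print(s['tcp_pos'],s['eef_rot'],s['contact_force'],s['gripper_width'])
c=cap("side","s1.png")
c=cap("scene","sc1.png")
for k,v in find(c,.055,.12,(.5,.8,-.2,.2)).items(): print(k,v)
```

```text
[0.65185787 0.04583399 0.09678836] [-1.79990255e+02 -5.25482390e-02 -2.40937048e-01] [ 0.19286283 -0.76555581 -0.06673549] 0.04469226292718968
white [(array([392., 224.]), np.int32(189), np.float64(0.0878), array([690.6,  44. ,  44.8,  23.4, -89.6]))]
```

View pics/sc1.png

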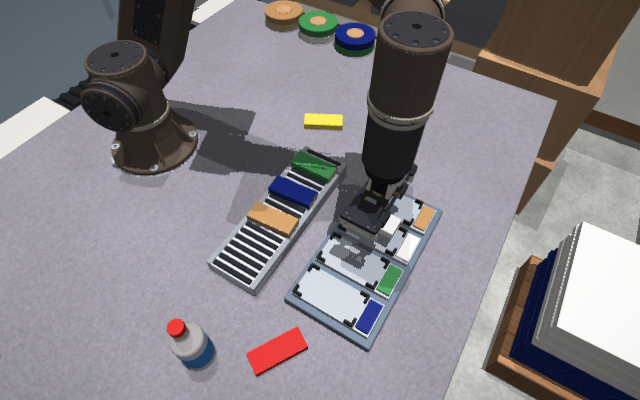

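White is held level over the white bay (392,224). Lowering, with the last stretch slow.

Call:
{"api": "step_arm", "payload": {
  "increments": [
    {"tx": 1, "ty": -1, "tz": -15, "ax": 0, "ay": 0, "az": 0, "claw": -1},
    {"tx": 0, "ty": 0, "tz": -14, "ax": 0, "ay": 0, "az": 0, "claw": -1},
    {"tx": 0, "ty": 0, "tz": -6, "ax": 0, "ay": 0, "az": 0, "claw": -1},
    {"tx": 0, "ty": 0, "tz": -3, "ax": 0, "ay": 0, "az": 0, "claw": -1},
    {"tx": 0, "ty": 0, "tz": 0, "ax": 0, "ay": 0, "az": 0, "claw": -1}
  ]
}}

```text
time_s: 5.4
tcp_pos: [0.651, 0.0429, 0.0593]
eef_rot: [180.0, 0.0, -0.3]
contact_force: [-0.1, -0.7, -0.5]
gripper_width: 0.0447
```

Call:
{"api": "step_arm", "payload": {
  "increments": [
    {"tx": 0, "ty": 0.5, "tz": -2, "ax": 0, "ay": 0, "az": 0, "claw": -1},
    {"tx": 0, "ty": 0, "tz": -1.5, "ax": 0, "ay": 0, "az": 0, "claw": -1},
    {"tx": 0, "ty": 0, "tz": -1.5, "ax": 0, "ay": 0, "az": 0, "claw": -1},
    {"tx": 0, "ty": 0, "tz": 0, "ax": 0, "ay": 0, "az": 0, "claw": -1}
  ]
}}

```text
time_s: 5.8
tcp_pos: [0.6511, 0.0436, 0.0546]
eef_rot: [-180.0, -0.0, -0.3]
contact_force: [0.2, 0.3, -1.3]
gripper_width: 0.0452
```

Call:
{"api": "step_arm", "payload": {
  "increments": [
    {"tx": 0, "ty": 0, "tz": -1, "ax": 0, "ay": 0, "az": 0, "claw": -1},
    {"tx": 0, "ty": 0, "tz": -0.5, "ax": 0, "ay": 0, "az": 0, "claw": -1},
    {"tx": 0, "ty": 0, "tz": 0, "ax": 0, "ay": 0, "az": 0, "claw": -1}
  ]
}}

```text
time_s: 6.1
tcp_pos: [0.6512, 0.0436, 0.0533]
eef_rot: [-180.0, -0.0, -0.3]
contact_force: [-0.6, 0.0, 0.7]
gripper_width: 0.0448
```

Call:
{"api": "step_arm", "payload": {
  "increments": [
    {"tx": 0, "ty": 0, "tz": -0.5, "ax": 0, "ay": 0, "az": 0, "claw": -1},
    {"tx": 0, "ty": 0, "tz": -0.5, "ax": 0, "ay": 0, "az": 0, "claw": -1},
    {"tx": 0, "ty": 0, "tz": 0, "ax": 0, "ay": 0, "az": 0, "claw": -1}
  ]
}}

```text
time_s: 6.4
tcp_pos: [0.6512, 0.0436, 0.0533]
eef_rot: [180.0, -0.0, -0.3]
contact_force: [-4.1, 1.1, 9.8]
gripper_width: 0.0447
```

Contact at z = 0.0533, 10 N. Releasing, lifting, then heading to oak (449,-60, yaw 4.9°).

Call:
{"api": "step_arm", "payload": {
  "increments": [
    {"tx": 0, "ty": 0, "tz": 0, "ax": 0, "ay": 0, "az": 0, "claw": 0.5},
    {"tx": 0, "ty": 0, "tz": 0, "ax": 0, "ay": 0, "az": 0, "claw": 0.5},
    {"tx": 0, "ty": 0, "tz": 0, "ax": 0, "ay": 0, "az": 0, "claw": 0.5},
    {"tx": 0, "ty": 0, "tz": 15, "ax": 0, "ay": 0, "az": 0, "claw": 0.5},
    {"tx": 0, "ty": 0, "tz": 30, "ax": 0, "ay": 0, "az": 0, "claw": 0.5},
    {"tx": -10, "ty": -5, "tz": 25, "ax": 0, "ay": 0, "az": 0, "claw": 0.5},
    {"tx": -35, "ty": -18, "tz": 0, "ax": 0, "ay": 0, "az": 1, "claw": 0.5},
    {"tx": -40, "ty": -20, "tz": 0, "ax": 0, "ay": 0, "az": 1, "claw": 0.5},
    {"tx": -40, "ty": -20, "tz": 0, "ax": 0, "ay": 0, "az": 1, "claw": 0.5},
    {"tx": -40, "ty": -20, "tz": 0, "ax": 0, "ay": 0, "az": 1, "claw": 0.5},
    {"tx": -27, "ty": -15, "tz": 0, "ax": 0, "ay": 0, "az": 1, "claw": 0.5},
    {"tx": -8, "ty": -5, "tz": -10, "ax": 0, "ay": 0, "az": 0, "claw": 0.5}
  ]
}}

```text
time_s: 7.6
tcp_pos: [0.4494, -0.0605, 0.1139]
eef_rot: [-180.0, -0.2, 4.7]
contact_force: [1.1, 0.1, 0.8]
gripper_width: 0.0661
```

Run:
```python
from h import *
s=r.get_state();print(s['tcp_pos'],s['eef_rot'],s['gripper_width'])
c=cap("scene","sc2.png")
cv2.imwrite('pics/sc2c.png',cv2.resize(c['image'][130:380,200:460],None,fx=2.3,fy=2.3))
for z in((.043,.07),):
  for k,v in find(c,*z,(.35,.72,-.2,.2)).items(): print(k,v)
```

```text
[ 0.44937584 -0.06046426  0.11393626] [-1.79962187e+02 -1.67449905e-01  4.66662441e+00] 0.06612030743854042
white [(array([372., 226.]), np.int32(835), np.float64(0.0477), array([ 6.490e+02,  4.270e+01,  1.101e+02,  4.550e+01, -6.000e-01]))]
oak [(array([287., 223.]), np.int32(265), np.float64(0.0578), array([486.6, -56.1,  47.1,  35.3, -82.3]))]
green [(array([318., 168.]), np.int32(475), np.float64(0.0575), array([455.5, 118.1,  85.3,  51.6,   0.8]))]
navy [(array([299., 194.]), np.int32(513), np.float64(0.0574), array([461.1,  25.3,  78.2,  52.4,   4.9]))]
```

View pics/sc2c.png

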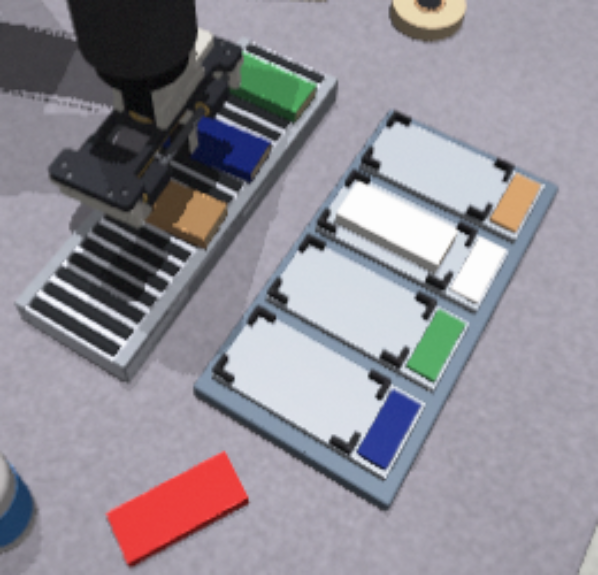

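White lies flat at (649, 43), top z 0.048, inside its bay's corners. Grasping oak.

Call:
{"api": "step_arm", "payload": {
  "increments": [
    {"tx": 0, "ty": 0.5, "tz": -20, "ax": 0, "ay": 0, "az": 0, "claw": 0.5},
    {"tx": 0, "ty": 0, "tz": -20, "ax": 0, "ay": 0, "az": 0, "claw": 0.5},
    {"tx": 0, "ty": 0, "tz": -10, "ax": 0, "ay": 0, "az": 0, "claw": 0.5},
    {"tx": 0, "ty": 0, "tz": 0, "ax": 0, "ay": 0, "az": 0, "claw": 0.5}
  ]
}}

```text
time_s: 8.05
tcp_pos: [0.451, -0.0589, 0.0611]
eef_rot: [180.0, 0.1, 4.7]
contact_force: [0.5, -0.0, 0.6]
gripper_width: 0.0659
```

Call:
{"api": "step_arm", "payload": {
  "increments": [
    {"tx": -1, "ty": -0.5, "tz": 2, "ax": 0, "ay": 0, "az": 0, "claw": 0.5},
    {"tx": 0, "ty": 0, "tz": 0, "ax": 0, "ay": 0, "az": 0, "claw": -1},
    {"tx": 0, "ty": 0, "tz": 0, "ax": 0, "ay": 0, "az": 0, "claw": -1},
    {"tx": 0, "ty": 0, "tz": 0, "ax": 0, "ay": 0, "az": 0, "claw": -1},
    {"tx": 0, "ty": 0, "tz": 0, "ax": 0, "ay": 0, "az": 0, "claw": -1},
    {"tx": 0, "ty": 0, "tz": 0, "ax": 0, "ay": 0, "az": 0, "claw": -1},
    {"tx": 0, "ty": 0, "tz": 0, "ax": 0, "ay": 0, "az": 0, "claw": -1}
  ]
}}

```text
time_s: 8.75
tcp_pos: [0.4504, -0.0594, 0.0645]
eef_rot: [-180.0, -0.0, 4.7]
contact_force: [-1.7, 0.7, 5.8]
gripper_width: 0.0449
```

Call:
{"api": "step_arm", "payload": {
  "increments": [
    {"tx": 0, "ty": 0, "tz": 15, "ax": 0, "ay": 0, "az": 0, "claw": -1},
    {"tx": 0, "ty": 0, "tz": 25, "ax": 0, "ay": 0, "az": 0, "claw": -1},
    {"tx": 5, "ty": 5, "tz": 25, "ax": 0, "ay": 0, "az": -1, "claw": -1},
    {"tx": 18, "ty": 16, "tz": 0, "ax": 0, "ay": 0, "az": -1, "claw": -1},
    {"tx": 28, "ty": 28, "tz": 0, "ax": 0, "ay": 0, "az": -1, "claw": -1},
    {"tx": 30, "ty": 29, "tz": 0, "ax": 0, "ay": 0, "az": -1, "claw": -1},
    {"tx": 30, "ty": 29, "tz": 0, "ax": 0, "ay": 0, "az": -1, "claw": -1},
    {"tx": 30, "ty": 29, "tz": 0, "ax": 0, "ay": 0, "az": 0, "claw": -1},
    {"tx": 30, "ty": 29, "tz": 0, "ax": 0, "ay": 0, "az": 0, "claw": -1},
    {"tx": 20, "ty": 20, "tz": 0, "ax": 0, "ay": 0, "az": 0, "claw": -1},
    {"tx": 10, "ty": 9, "tz": -15, "ax": 0, "ay": 0, "az": 0, "claw": -1},
    {"tx": 0, "ty": 0, "tz": -15, "ax": 0, "ay": 0, "az": 0, "claw": -1}
  ]
}}

```text
time_s: 9.95
tcp_pos: [0.6522, 0.1359, 0.0979]
eef_rot: [-180.0, -0.0, -0.3]
contact_force: [-0.9, -0.8, -1.6]
gripper_width: 0.0446
```

Call:
{"api": "step_arm", "payload": {
  "increments": [
    {"tx": 0, "ty": 0, "tz": -15, "ax": 0, "ay": 0, "az": 0, "claw": -1},
    {"tx": 0, "ty": 0, "tz": -14, "ax": 0, "ay": 0, "az": 0, "claw": -1},
    {"tx": 0, "ty": 0, "tz": -6, "ax": 0, "ay": 0, "az": 0, "claw": -1},
    {"tx": 0, "ty": 0, "tz": -3, "ax": 0, "ay": 0, "az": 0, "claw": -1},
    {"tx": 0, "ty": 0, "tz": -1, "ax": 0, "ay": 0, "az": 0, "claw": -1},
    {"tx": 0, "ty": 0, "tz": -1, "ax": 0, "ay": 0, "az": 0, "claw": -1},
    {"tx": 0, "ty": 0, "tz": -1, "ax": 0, "ay": 0, "az": 0, "claw": -1},
    {"tx": 0, "ty": 0, "tz": 0, "ax": 0, "ay": 0, "az": 0, "claw": -1}
  ]
}}

```text
time_s: 10.75
tcp_pos: [0.6512, 0.1346, 0.0584]
eef_rot: [-180.0, -0.0, -0.3]
contact_force: [-0.2, -0.1, -0.8]
gripper_width: 0.0446
```

Call:
{"api": "step_arm", "payload": {
  "increments": [
    {"tx": 0, "ty": 0.5, "tz": -1.5, "ax": 0, "ay": 0, "az": 0, "claw": -1},
    {"tx": 0, "ty": 0, "tz": -1, "ax": 0, "ay": 0, "az": 0, "claw": -1},
    {"tx": 0, "ty": 0, "tz": -0.5, "ax": 0, "ay": 0, "az": 0, "claw": -1},
    {"tx": 0, "ty": 0, "tz": -0.5, "ax": 0, "ay": 0, "az": 0, "claw": -1},
    {"tx": 0, "ty": 0, "tz": 0, "ax": 0, "ay": 0, "az": 0, "claw": -1}
  ]
}}

```text
time_s: 11.25
tcp_pos: [0.6511, 0.1351, 0.0546]
eef_rot: [180.0, -0.0, -0.3]
contact_force: [-0.6, 0.6, -0.0]
gripper_width: 0.0448
```

Call:
{"api": "step_arm", "payload": {
  "increments": [
    {"tx": 0, "ty": 0, "tz": -0.5, "ax": 0, "ay": 0, "az": 0, "claw": -1},
    {"tx": 0, "ty": 0, "tz": -0.5, "ax": 0, "ay": 0, "az": 0, "claw": -1},
    {"tx": 0, "ty": 0, "tz": 0, "ax": 0, "ay": 0, "az": 0, "claw": -1}
  ]
}}

```text
time_s: 11.55
tcp_pos: [0.6511, 0.1351, 0.0546]
eef_rot: [-180.0, -0.0, -0.3]
contact_force: [-3.3, -0.3, 8.0]
gripper_width: 0.0448
```

Contact. Release and go to green (444,120, yaw 0.4°).

Call:
{"api": "step_arm", "payload": {
  "increments": [
    {"tx": 0, "ty": 0, "tz": 0, "ax": 0, "ay": 0, "az": 0, "claw": 0.5},
    {"tx": 0, "ty": 0, "tz": 0, "ax": 0, "ay": 0, "az": 0, "claw": 0.5},
    {"tx": 0, "ty": 0, "tz": 0, "ax": 0, "ay": 0, "az": 0, "claw": 0.5},
    {"tx": 0, "ty": 0, "tz": 15, "ax": 0, "ay": 0, "az": 0, "claw": 0.5},
    {"tx": 0, "ty": 0, "tz": 30, "ax": 0, "ay": 0, "az": 0, "claw": 0.5},
    {"tx": -10, "ty": -1, "tz": 25, "ax": 0, "ay": 0, "az": 0, "claw": 0.5},
    {"tx": -35, "ty": -3, "tz": 0, "ax": 0, "ay": 0, "az": 0.5, "claw": 0.5},
    {"tx": -40, "ty": -3, "tz": 0, "ax": 0, "ay": 0, "az": 0.5, "claw": 0.5},
    {"tx": -40, "ty": -3, "tz": 0, "ax": 0, "ay": 0, "az": 0, "claw": 0.5},
    {"tx": -40, "ty": -3, "tz": 0, "ax": 0, "ay": 0, "az": 0, "claw": 0.5},
    {"tx": -30, "ty": -2, "tz": 0, "ax": 0, "ay": 0, "az": 0, "claw": 0.5},
    {"tx": -12, "ty": 0, "tz": -10, "ax": 0, "ay": 0, "az": 0, "claw": 0.5}
  ]
}}

```text
time_s: 12.75
tcp_pos: [0.4426, 0.1199, 0.1156]
eef_rot: [-179.9, -0.1, 0.7]
contact_force: [0.7, 0.4, -0.8]
gripper_width: 0.0654
```

Run:
```python
from h import *
s=r.get_state();print(s['tcp_pos'],s['eef_rot'],s['gripper_width'])
c=cap("scene","sc3.png")
for n in("scene","wrist"):
  c=cap(n)
  for k,v in find(c,.043,.07,(.35,.72,-.2,.2)).items(): print(n,k,v)
```

```text
[0.44258627 0.11994635 0.11559106] [-1.79880514e+02 -1.45817973e-01  7.12719681e-01] 0.0654059529552674
scene white [(array([372., 226.]), np.int32(840), np.float64(0.0477), array([ 6.492e+02,  4.260e+01,  1.104e+02,  4.550e+01, -6.000e-01]))]
scene oak [(array([390., 199.]), np.int32(697), np.float64(0.0476), array([649.7, 133.2, 109.7,  45.4,  -1.5]))]
scene green [(array([319., 168.]), np.int32(429), np.float64(0.0573), array([461.5, 118.4,  73.8,  53.4,   2.5]))]
scene navy [(array([292., 191.]), np.int32(785), np.float64(0.0575), array([445.7,  24.7, 109.3,  53.5,   4.5]))]
wrist green [(array([308., 207.]), np.int32(7273), np.float64(0.0577), array([451.2, 123.7,  94.2,  45. ,   0.7]))]
wrist navy [(array([433., 195.]), np.int32(6181), np.float64(0.0577), array([458.9,  32.1,  81.5,  49.3,   4.2]))]
```

Oak is flat in its bay (650,133). The wrist view puts green at y≈0.123, because the scene mask included its side face. Shift +2.5 mm and grasp.

Call:
{"api": "step_arm", "payload": {
  "increments": [
    {"tx": 0, "ty": 2.5, "tz": -20, "ax": 0, "ay": 0, "az": 0, "claw": 0.5},
    {"tx": 0, "ty": 0, "tz": -20, "ax": 0, "ay": 0, "az": 0, "claw": 0.5},
    {"tx": 0, "ty": 0, "tz": -10, "ax": 0, "ay": 0, "az": 0, "claw": 0.5},
    {"tx": 0, "ty": 0, "tz": 0, "ax": 0, "ay": 0, "az": 0, "claw": 0.5},
    {"tx": 0, "ty": 0, "tz": 0, "ax": 0, "ay": 0, "az": 0, "claw": 0.5}
  ]
}}

```text
time_s: 13.4
tcp_pos: [0.4448, 0.1227, 0.064]
eef_rot: [180.0, -0.0, 0.7]
contact_force: [-0.2, -0.3, 1.0]
gripper_width: 0.0659
```

Call:
{"api": "step_arm", "payload": {
  "increments": [
    {"tx": 0, "ty": 0, "tz": 0, "ax": 0, "ay": 0, "az": 0, "claw": -1},
    {"tx": 0, "ty": 0, "tz": 0, "ax": 0, "ay": 0, "az": 0, "claw": -1},
    {"tx": 0, "ty": 0, "tz": 0, "ax": 0, "ay": 0, "az": 0, "claw": -1},
    {"tx": 0, "ty": 0, "tz": 0, "ax": 0, "ay": 0, "az": 0, "claw": -1},
    {"tx": 0, "ty": 0, "tz": 0, "ax": 0, "ay": 0, "az": 0, "claw": -1},
    {"tx": 0, "ty": 0, "tz": 0, "ax": 0, "ay": 0, "az": 0, "claw": -1}
  ]
}}

```text
time_s: 14.0
tcp_pos: [0.4444, 0.1228, 0.0641]
eef_rot: [-180.0, -0.0, 0.7]
contact_force: [-0.8, 0.5, 5.9]
gripper_width: 0.0449
```

Call:
{"api": "step_arm", "payload": {
  "increments": [
    {"tx": 0, "ty": 0, "tz": 15, "ax": 0, "ay": 0, "az": 0, "claw": -1},
    {"tx": 0, "ty": 0, "tz": 25, "ax": 0, "ay": 0, "az": 0, "claw": -1},
    {"tx": 5, "ty": -5, "tz": 25, "ax": 0, "ay": 0, "az": -0.5, "claw": -1},
    {"tx": 18, "ty": -15, "tz": 0, "ax": 0, "ay": 0, "az": -0.5, "claw": -1},
    {"tx": 30, "ty": -25, "tz": 0, "ax": 0, "ay": 0, "az": 0, "claw": -1},
    {"tx": 30, "ty": -25, "tz": 0, "ax": 0, "ay": 0, "az": 0, "claw": -1},
    {"tx": 30, "ty": -25, "tz": 0, "ax": 0, "ay": 0, "az": 0, "claw": -1},
    {"tx": 30, "ty": -25, "tz": 0, "ax": 0, "ay": 0, "az": 0, "claw": -1},
    {"tx": 30, "ty": -25, "tz": 0, "ax": 0, "ay": 0, "az": 0, "claw": -1},
    {"tx": 22, "ty": -17, "tz": 0, "ax": 0, "ay": 0, "az": 0, "claw": -1},
    {"tx": 11, "ty": -9, "tz": -15, "ax": 0, "ay": 0, "az": 0, "claw": -1},
    {"tx": 0, "ty": 0, "tz": -15, "ax": 0, "ay": 0, "az": 0, "claw": -1}
  ]
}}

```text
time_s: 15.2
tcp_pos: [0.6514, -0.05, 0.0976]
eef_rot: [180.0, -0.0, -0.4]
contact_force: [-0.5, 0.4, -0.9]
gripper_width: 0.0445
```

Run:
```python
from h import *
c=cap("scene")
for k,v in find(c,.043,.07,(.35,.72,-.2,.2)).items(): print(k,v)
for k,v in find(c,.07,.12,(.55,.75,-.2,.2)).items(): print('up',k,v)
print(r.get_state()['tcp_pos'])
```

```text
white [(array([389., 234.]), np.int32(207), np.float64(0.0477), array([689.4,  42.7,  44.6,  29.2,  89.4]))]
oak [(array([404., 205.]), np.int32(214), np.float64(0.0475), array([687.2, 133. ,  43.7,  34.4, -87.2]))]
navy [(array([292., 191.]), np.int32(786), np.float64(0.0575), array([446.1,  24.2, 112.1,  53.3,   3.3]))]
up green [(array([371., 259.]), np.int32(288), np.float64(0.0907), array([692.2, -54.9,  51.2,  26.9, -86.7]))]
[ 0.64882549 -0.04951413  0.09445998]
```

Call:
{"api": "step_arm", "payload": {
  "increments": [
    {"tx": 1, "ty": 1, "tz": -12, "ax": 0, "ay": 0, "az": 0, "claw": -1},
    {"tx": 0, "ty": 0, "tz": -14, "ax": 0, "ay": 0, "az": 0, "claw": -1},
    {"tx": 0, "ty": 0, "tz": -6, "ax": 0, "ay": 0, "az": 0, "claw": -1},
    {"tx": 0, "ty": 0, "tz": -3, "ax": 0, "ay": 0, "az": 0, "claw": -1},
    {"tx": 0, "ty": 0, "tz": -1, "ax": 0, "ay": 0, "az": 0, "claw": -1},
    {"tx": 0, "ty": 0, "tz": -1, "ax": 0, "ay": 0, "az": 0, "claw": -1},
    {"tx": 0, "ty": 0, "tz": 0, "ax": 0, "ay": 0, "az": 0, "claw": -1}
  ]
}}

```text
time_s: 15.95
tcp_pos: [0.6513, -0.0473, 0.062]
eef_rot: [-180.0, -0.0, -0.3]
contact_force: [0.1, 0.2, -0.7]
gripper_width: 0.0448
```

Call:
{"api": "step_arm", "payload": {
  "increments": [
    {"tx": 0, "ty": -0.5, "tz": -2, "ax": 0, "ay": 0, "az": 0, "claw": -1},
    {"tx": 0, "ty": 0, "tz": -2, "ax": 0, "ay": 0, "az": 0, "claw": -1},
    {"tx": 0, "ty": 0, "tz": -1.5, "ax": 0, "ay": 0, "az": 0, "claw": -1},
    {"tx": 0, "ty": 0, "tz": -1, "ax": 0, "ay": 0, "az": 0, "claw": -1},
    {"tx": 0, "ty": 0, "tz": -0.5, "ax": 0, "ay": 0, "az": 0, "claw": -1},
    {"tx": 0, "ty": 0, "tz": -0.5, "ax": 0, "ay": 0, "az": 0, "claw": -1},
    {"tx": 0, "ty": 0, "tz": 0, "ax": 0, "ay": 0, "az": 0, "claw": -1}
  ]
}}

```text
time_s: 16.65
tcp_pos: [0.6511, -0.048, 0.0542]
eef_rot: [180.0, -0.0, -0.3]
contact_force: [-0.8, 0.4, 0.8]
gripper_width: 0.0446
```

Call:
{"api": "step_arm", "payload": {
  "increments": [
    {"tx": 0, "ty": 0, "tz": -0.5, "ax": 0, "ay": 0, "az": 0, "claw": -1},
    {"tx": 0, "ty": 0, "tz": -0.5, "ax": 0, "ay": 0, "az": 0, "claw": -1},
    {"tx": 0, "ty": 0, "tz": 0, "ax": 0, "ay": 0, "az": 0, "claw": -1}
  ]
}}

```text
time_s: 16.95
tcp_pos: [0.6511, -0.048, 0.0541]
eef_rot: [180.0, -0.0, -0.3]
contact_force: [-2.9, 0.3, 8.6]
gripper_width: 0.0449
```

Call:
{"api": "step_arm", "payload": {
  "increments": [
    {"tx": 0, "ty": 0, "tz": 0, "ax": 0, "ay": 0, "az": 0, "claw": 0.5},
    {"tx": 0, "ty": 0, "tz": 0, "ax": 0, "ay": 0, "az": 0, "claw": 0.5},
    {"tx": 0, "ty": 0, "tz": 0, "ax": 0, "ay": 0, "az": 0, "claw": 0.5},
    {"tx": 0, "ty": 0, "tz": 15, "ax": 0, "ay": 0, "az": 0, "claw": 0.5},
    {"tx": 0, "ty": 0, "tz": 30, "ax": 0, "ay": 0, "az": 0, "claw": 0.5},
    {"tx": -10, "ty": 4, "tz": 25, "ax": 0, "ay": 0, "az": 0, "claw": 0.5},
    {"tx": -34, "ty": 12, "tz": 0, "ax": 0, "ay": 0, "az": 1, "claw": 0.5},
    {"tx": -40, "ty": 15, "tz": 0, "ax": 0, "ay": 0, "az": 1, "claw": 0.5},
    {"tx": -40, "ty": 15, "tz": 0, "ax": 0, "ay": 0, "az": 1, "claw": 0.5},
    {"tx": -40, "ty": 15, "tz": 0, "ax": 0, "ay": 0, "az": 0.5, "claw": 0.5},
    {"tx": -30, "ty": 11, "tz": 0, "ax": 0, "ay": 0, "az": 0, "claw": 0.5},
    {"tx": -12, "ty": 4, "tz": -10, "ax": 0, "ay": 0, "az": 0, "claw": 0.5}
  ]
}}

```text
time_s: 18.15
tcp_pos: [0.4437, 0.0287, 0.115]
eef_rot: [-179.9, -0.2, 3.2]
contact_force: [1.4, -0.3, 0.1]
gripper_width: 0.0658
```

Run:
```python
from h import *
c=cap("scene","sc4.png")
for n in("scene","wrist"):
  c=cap(n)
  for k,v in find(c,.043,.07,(.35,.72,-.2,.2)).items(): print(n,k,v)
s=r.get_state();print(s['tcp_pos'],s['eef_rot'],s['gripper_width'])
```

```text
scene white [(array([372., 226.]), np.int32(836), np.float64(0.0477), array([ 6.492e+02,  4.270e+01,  1.104e+02,  4.550e+01, -6.000e-01]))]
scene oak [(array([390., 199.]), np.int32(699), np.float64(0.0476), array([649.9, 133.8, 108.9,  46.7,  -0. ]))]
scene green [(array([353., 258.]), np.int32(942), np.float64(0.0476), array([ 6.508e+02, -5.020e+01,  1.078e+02,  4.530e+01, -6.000e-01]))]
scene navy [(array([300., 194.]), np.int32(477), np.float64(0.0575), array([464.6,  25.9,  69.2,  51.9,   3.8]))]
wrist navy [(array([312., 208.]), np.int32(7251), np.float64(0.0576), array([452.1,  29.1,  94.3,  44.9,   4.5]))]
[0.44499366 0.02837128 0.11405387] [-1.79981506e+02 -6.41596579e-02  3.26282826e+00] 0.06512019571352945
```

Green is flat in its bay. Navy is centred between the fingers, yaw 4.5°. Grasping.

Call:
{"api": "step_arm", "payload": {
  "increments": [
    {"tx": 0, "ty": 0, "tz": -20, "ax": 0, "ay": 0, "az": 1, "claw": 0.5},
    {"tx": 0, "ty": 0, "tz": -20, "ax": 0, "ay": 0, "az": 0, "claw": 0.5},
    {"tx": 0, "ty": 0, "tz": -10, "ax": 0, "ay": 0, "az": 0, "claw": 0.5},
    {"tx": 0, "ty": 0, "tz": 0, "ax": 0, "ay": 0, "az": 0, "claw": 0.5},
    {"tx": 0, "ty": 0, "tz": 0, "ax": 0, "ay": 0, "az": 0, "claw": 0.5}
  ]
}}

```text
time_s: 18.8
tcp_pos: [0.4458, 0.028, 0.0635]
eef_rot: [180.0, -0.0, 4.2]
contact_force: [-0.6, 0.2, 0.6]
gripper_width: 0.0658
```

Call:
{"api": "step_arm", "payload": {
  "increments": [
    {"tx": 0, "ty": 0, "tz": 0, "ax": 0, "ay": 0, "az": 0, "claw": -1},
    {"tx": 0, "ty": 0, "tz": 0, "ax": 0, "ay": 0, "az": 0, "claw": -1},
    {"tx": 0, "ty": 0, "tz": 0, "ax": 0, "ay": 0, "az": 0, "claw": -1},
    {"tx": 0, "ty": 0, "tz": 0, "ax": 0, "ay": 0, "az": 0, "claw": -1},
    {"tx": 0, "ty": 0, "tz": 0, "ax": 0, "ay": 0, "az": 0, "claw": -1},
    {"tx": 0, "ty": 0, "tz": 0, "ax": 0, "ay": 0, "az": 0, "claw": -1}
  ]
}}

```text
time_s: 19.4
tcp_pos: [0.4454, 0.0282, 0.0635]
eef_rot: [-180.0, -0.0, 4.2]
contact_force: [-1.4, 0.6, 5.7]
gripper_width: 0.045
```

Call:
{"api": "step_arm", "payload": {
  "increments": [
    {"tx": 0, "ty": 0, "tz": 15, "ax": 0, "ay": 0, "az": 0, "claw": -1},
    {"tx": 0, "ty": 0, "tz": 25, "ax": 0, "ay": 0, "az": 0, "claw": -1},
    {"tx": 5, "ty": -5, "tz": 25, "ax": 0, "ay": 0, "az": -1, "claw": -1},
    {"tx": 18, "ty": -15, "tz": 0, "ax": 0, "ay": 0, "az": -1, "claw": -1},
    {"tx": 30, "ty": -25, "tz": 0, "ax": 0, "ay": 0, "az": -1, "claw": -1},
    {"tx": 30, "ty": -25, "tz": 0, "ax": 0, "ay": 0, "az": -1, "claw": -1},
    {"tx": 30, "ty": -25, "tz": 0, "ax": 0, "ay": 0, "az": -0.5, "claw": -1},
    {"tx": 30, "ty": -25, "tz": 0, "ax": 0, "ay": 0, "az": 0, "claw": -1},
    {"tx": 30, "ty": -24, "tz": 0, "ax": 0, "ay": 0, "az": 0, "claw": -1},
    {"tx": 22, "ty": -16, "tz": 0, "ax": 0, "ay": 0, "az": 0, "claw": -1},
    {"tx": 11, "ty": -8, "tz": -15, "ax": 0, "ay": 0, "az": 0, "claw": -1},
    {"tx": 0, "ty": 0, "tz": -15, "ax": 0, "ay": 0, "az": 0, "claw": -1}
  ]
}}

```text
time_s: 20.6
tcp_pos: [0.6521, -0.1411, 0.0968]
eef_rot: [180.0, 0.0, -0.4]
contact_force: [-1.0, 0.8, -0.6]
gripper_width: 0.0452
```

Call:
{"api": "step_arm", "payload": {
  "increments": [
    {"tx": 0, "ty": 0, "tz": -12, "ax": 0, "ay": 0, "az": 0, "claw": -1},
    {"tx": 0, "ty": 0, "tz": -14, "ax": 0, "ay": 0, "az": 0, "claw": -1},
    {"tx": 0, "ty": 0, "tz": -6, "ax": 0, "ay": 0, "az": 0, "claw": -1},
    {"tx": 0, "ty": 0, "tz": -2, "ax": 0, "ay": 0, "az": 0, "claw": -1},
    {"tx": 0, "ty": 0, "tz": -1, "ax": 0, "ay": 0, "az": 0, "claw": -1},
    {"tx": 0, "ty": 0, "tz": 0, "ax": 0, "ay": 0, "az": 0, "claw": -1}
  ]
}}

```text
time_s: 21.2
tcp_pos: [0.6514, -0.1397, 0.0637]
eef_rot: [180.0, -0.1, -0.3]
contact_force: [-0.3, -0.1, -0.0]
gripper_width: 0.0447
```

Call:
{"api": "step_arm", "payload": {
  "increments": [
    {"tx": 0, "ty": 0, "tz": -3, "ax": 0, "ay": 0, "az": 0, "claw": -1},
    {"tx": 0, "ty": 0, "tz": -3, "ax": 0, "ay": 0, "az": 0, "claw": -1},
    {"tx": 0, "ty": 0, "tz": -1.5, "ax": 0, "ay": 0, "az": 0, "claw": -1},
    {"tx": 0, "ty": 0, "tz": -1, "ax": 0, "ay": 0, "az": 0, "claw": -1},
    {"tx": 0, "ty": 0, "tz": -0.5, "ax": 0, "ay": 0, "az": 0, "claw": -1},
    {"tx": 0, "ty": 0, "tz": -0.5, "ax": 0, "ay": 0, "az": 0, "claw": -1},
    {"tx": 0, "ty": 0, "tz": -0.5, "ax": 0, "ay": 0, "az": 0, "claw": -1},
    {"tx": 0, "ty": 0, "tz": 0, "ax": 0, "ay": 0, "az": 0, "claw": -1}
  ]
}}

```text
time_s: 22.0
tcp_pos: [0.6511, -0.14, 0.0537]
eef_rot: [180.0, -0.0, -0.3]
contact_force: [-1.4, -0.1, 5.1]
gripper_width: 0.0447
```

Contact. Release, lift and move clear.

Call:
{"api": "step_arm", "payload": {
  "increments": [
    {"tx": 0, "ty": 0, "tz": 0, "ax": 0, "ay": 0, "az": 0, "claw": 0.5},
    {"tx": 0, "ty": 0, "tz": 0, "ax": 0, "ay": 0, "az": 0, "claw": 0.5},
    {"tx": 0, "ty": 0, "tz": 0, "ax": 0, "ay": 0, "az": 0, "claw": 0.5},
    {"tx": 0, "ty": 0, "tz": 15, "ax": 0, "ay": 0, "az": 0, "claw": 0.5},
    {"tx": 0, "ty": 0, "tz": 30, "ax": 0, "ay": 0, "az": 0, "claw": 0.5},
    {"tx": -10, "ty": 4, "tz": 40, "ax": 0, "ay": 0, "az": 0, "claw": 0.5},
    {"tx": -34, "ty": 12, "tz": 20, "ax": 0, "ay": 0, "az": 0, "claw": 0.5},
    {"tx": -40, "ty": 15, "tz": 10, "ax": 0, "ay": 0, "az": 0, "claw": 0.5},
    {"tx": -40, "ty": 15, "tz": 0, "ax": 0, "ay": 0, "az": 0, "claw": 0.5},
    {"tx": -40, "ty": 15, "tz": 0, "ax": 0, "ay": 0, "az": 0, "claw": 0.5},
    {"tx": -20, "ty": 11, "tz": 0, "ax": 0, "ay": 0, "az": 0, "claw": 0.5},
    {"tx": 0, "ty": 0, "tz": 0, "ax": 0, "ay": 0, "az": 0, "claw": 0.5}
  ]
}}

```text
time_s: 23.2
tcp_pos: [0.4648, -0.0673, 0.1697]
eef_rot: [-179.9, -0.1, -0.3]
contact_force: [1.0, -0.4, -0.1]
gripper_width: 0.0659
```

Run:
```python
from h import *
c=cap("scene","sc5.png")
for k,v in find(c,.043,.07,(.55,.72,-.2,.2)).items(): print(k,v)
print(r.get_state()['tcp_pos'])
```

```text
white [(array([372., 226.]), np.int32(833), np.float64(0.0476), array([ 6.492e+02,  4.270e+01,  1.104e+02,  4.550e+01, -6.000e-01]))]
oak [(array([390., 199.]), np.int32(695), np.float64(0.0477), array([649.8, 133.8, 108.7,  46.7,  -0. ]))]
green [(array([353., 258.]), np.int32(946), np.float64(0.0477), array([ 6.508e+02, -5.050e+01,  1.078e+02,  4.570e+01, -2.000e-01]))]
navy [(array([331., 293.]), np.int32(1126), np.float64(0.0476), array([ 6.502e+02, -1.420e+02,  1.088e+02,  4.500e+01, -5.000e-01]))]
[ 0.46658529 -0.06748436  0.16978682]
```

View pics/sc5.png

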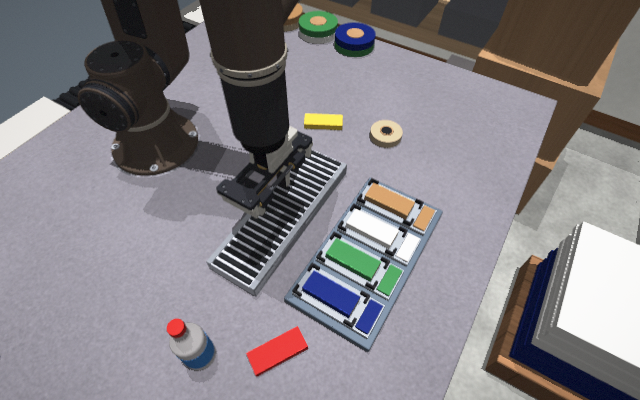

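All four strips sit beside their matching swatches: oak (390,199), white (372,226), green (353,258), navy (331,293). The bottle (190,345), coil (386,133) and look-alikes are unmoved, and the arm is clear.

```bash
python3 -c "
from plant import r
print(r.close_job())"
```

```text
the job is handed in; nothing more can be done
None
```

All four strips are in the bays with their matching swatches, moved in the order white, oak, green, navy. Each was lowered until light contact, at most about 10 N in the readings, before release. The job was handed in at about 23 s.

- **Placement:** in the last scene image all four strips lie flat, with tops at about 0.0476 m. Each is within about 2.5 mm of its bay centre and 1° of its bay's angle.
- **Surroundings:** in the last image the bottle, the coil and the red and yellow look-alikes are where they were at the start. The gripper was open and clear of everything.
- **Disagreement:** the scene camera placed green about 3–4 mm, and navy about 2 mm, off what the wrist camera showed, because its mask took in part of the side face. I used the wrist values for those grasps.
- **Refused call:** the first move call was refused because every row needs all its fields, and nothing moved.

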